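Put the condiment pots back on their own coasters at the pass

ROBOT

A 7-joint arm with a two-finger parallel gripper is mounted at the origin on the work surface. World frame = base frame: x ahead of the robot, y to its left, z up, the work surface at z = 0. Lengths are in m, angles in rad, forces in N, time in s.
With the tool pointing down it reaches from about 0.375 to 0.925 m from the base axis. Payload 3.1 kg.
Tool frame: the origin (TCP) lies between the finger pads; the fingertips stand 19 mm ahead of it and the grasp point (between the pads) is the TCP; z points along the fingers, y is the direction in which the jaws open and shut (so a half turn about z gives the same grasp; the last joint's range is limited). The gripper opens to 85 mm and grips with 20 to 120 N. Pads are 22 mm wide; open, the fingers measure 114 mm over their backs; the gripper's body (76 mm by 85 mm) begins 54 mm behind the grasp point. The pads swing forward as they close: fully open they stand 13 mm farther back than shut.
Start: joints at [1.226, 0.383, 0.044, 1.598, -0.018, 1.161, -0.05], TCP at [0.159, -0.63, 0.227] pointing down, gripper open.
Joint ranges: [-2.61, 2.61], [-0.41, 2.15], [-1.48, 1.57], [0, 2.5], [-1.57, 4.71], [0.05, 1.97], [-2.85, 2.85]. Speed limits (rad/s): [2.79, 2.79, 3.14, 3.14, 3.14, 3.14, 3.14].

INTERFACE

Orientations are given as a unit quaternion [x, y, z, w].
In Python, from bench import move_ptp, movel, move_j, move_gripper, pause, inverse_kinematics, read_camera, camera_params, MotionError, sign_off, look_for, tip_of, read_time_s, read_qpos, read_joint_vel, read_effort, read_eef_pos, read_tcp_rot, read_ft_force, read_ft_torque, read_finger_gap gives the robot as it stands. Calls block until the motion is done:
- move_ptp(position, orientation): joint-space move of the TCP to a pose.
- movel(position, orientation=None, speed=0.15): straight line of the TCP; orientation=None keeps the orientation; speed is the mean speed in m/s.
- move_j(angles): joint-space move.
- move_gripper(opening, effort=None): finger opening in m; effort is the grip in N (None keeps the last); returns when the fingers have stopped.
- pause(seconds).
- inverse_kinematics(position, orientation): joint angles nearest the present ones, or None.
- read_camera(name): name is "side" or "top" or "wrist"; returns the picture (384x512x3 uint8, red, green, blue); there is no depth.
- camera_params(name): a dict with "K" (3x3 intrinsics, pixels), "camera_from_world" (4x4, takes a point from world to camera coordinates). Camera axes: x right, y down, z forward; pixel columns grow to the right and rows downward; lengths in m; the calibration is good to about 2 mm. A picture is of the moment at which its call begins: read the wrist's pose just before it. camera_params takes no time and is no camera call; for the wrist camera it gives the pose at the moment of the call.
A pose or a line that the arm cannot do raises MotionError and nothing moves.
- sign_off(): hands the job in, once; it reports no verdict.
Trained networks look in the newest picture that a camera, given by its name, has taken for a name from the list of things; names that differ only in an ending like _2 or _b are one class to them, and where a whole thing is asked for, a point or a joint stands for the part that bears it (a point fixed in the world has none). Each returns a list of dicts, best first, with "confidence" (0 to 1); they miss things now and then, are a little off and sometimes report something else, mostly with a low value. They report only what shows in the picture. A call takes as long as a camera call. They do not tell look-alikes from the thing itself.
- look_for(camera, name): "at" ([column, row] in pixels, amid what is visible of it).
- tip_of(camera, name): "at" ([column, row] in pixels: a listed point, or the origin of a listed thing).
Readings, each from a call of its own:
- read_time_s(): time.
- read_qpos(): joint angles.
- read_joint_vel(): joint speeds.
- read_effort(): joint torques, N m.
- read_eef_pos(): TCP position.
- read_tcp_rot(): TCP orientation.
- read_ft_force(): force on the tool from outside, world axes, zero at the start.
- read_ft_torque(): the same for the moment, N m.
- read_finger_gap(): finger opening in m.
Only numpy, scipy, OpenCV 4.12 (cv2) and the standard library are available. Lean on these libraries where they do the work, as an engineer would, in place of code of your own. Each camera call takes 0.05 s, during which the arm holds its last target.

TASK

The three condiment pots at the pass stand on each other's coasters: move them round so that every pot stands upright in the middle of the coaster whose rim has its colour, first parking one of them near the middle of the empty round slate, and leave them all released. Keep the pots upright, set them down gently without dropping them, and do not disturb the plated bowl, the pepper mill or the yellow squeeze bottle.

Things in the scene. Friction and masses are not known exactly. Their poses are not given: they have to be found in the camera images.
- terracotta_pot (a point): Point half-way up the terracotta pot: closed orange-brown jar with a paler pink-beige lid and a small lid knob (lid fixed on), 96 mm tall, round, 0.30 kg or so. Straight side 60 mm in diameter from 18 to 62 mm above its underside (the place to grip). The point is on the axis, 48 mm above the underside; z runs up the axis. At the start it stands on the white-rimmed coaster.
- white_pot (a point): Point half-way up the white pot: open glazed white pot with a narrow neck and flared rim, 80 mm tall, round, 0.25 kg or so. Straight side 58 mm in diameter from 14 to 60 mm above its underside (the place to grip); neck 48 mm, rim 58 mm. The point is on the axis, 40 mm above the underside; z runs up the axis. At the start it stands on the blue-rimmed coaster.
- blue_pot (a point): Point half-way up the blue pot: blue straight jar with a pale wooden lid (fixed on), 84 mm tall, round, 0.25 kg or so. Straight side 56 mm in diameter from 4 to 66 mm above its underside (the place to grip); lid 50 mm. The point is on the axis, 42 mm above the underside; z runs up the axis. At the start it stands on the terracotta-rimmed coaster.
- coaster_terracotta: Square black coaster with an orange-brown (terracotta) rim, 108 by 108 mm: black floor 6 mm above the counter, 88 mm wide inside the rim; rim 10 mm wide and 9 mm above the counter. Home of the terracotta pot. The coaster is fixed. Origin: centre of its underside (on the counter), z up, x and y along its sides.
- coaster_white: Square black coaster with a white rim, 108 by 108 mm: black floor 6 mm above the counter, 88 mm wide inside the rim; rim 10 mm wide and 9 mm above the counter. Home of the white pot. The coaster is fixed. Origin: centre of its underside (on the counter), z up, x and y along its sides.
- coaster_blue: Square black coaster with a blue rim, 108 by 108 mm: black floor 6 mm above the counter, 88 mm wide inside the rim; rim 10 mm wide and 9 mm above the counter. Home of the blue pot. The coaster is fixed. Origin: centre of its underside (on the counter), z up, x and y along its sides.
- slate: Plain round dark-grey slate disc, 110 mm in diameter, flat, 6 mm thick, no rim, fixed; empty at the start. Origin: centre of its underside (on the counter), z up.
- bowl: Bystander: white bowl with a plated dish in it, 120 mm across the rim, 42 mm tall, loose. Origin: centre of its underside.
- mill: Bystander: dark wooden pepper mill, 40 mm across the foot, 94 mm tall, loose. Origin: centre of its underside.
- squeeze: Bystander: yellow squeeze bottle with a pointed nozzle, 40 mm in diameter, 98 mm tall, loose. Origin: centre of its underside.
Mind the look-alikes: they are no part of the job. What is meant by the part that bears blue_pot is not green, and is the larger of those in its own colour.

How it is judged:
On the way:
1. one of the pots stands on the slate, released and at rest (((horizontal distance between terracotta_pot and slate below 0.03 m and z of terracotta_pot in the frame of slate between 0.05 and 0.058 m and angle between terracotta_pot's own z axis and vertical below 0.08 rad and linear speed of pot_terracotta below 0.02 m/s and angular speed of pot_terracotta below 0.2 rad/s and contact force between the fingers and pot_terracotta below 0.1 N) or (horizontal distance between white_pot and slate below 0.03 m and z of white_pot in the frame of slate between 0.042 and 0.05 m and angle between white_pot's own z axis and vertical below 0.08 rad and linear speed of pot_white below 0.02 m/s and angular speed of pot_white below 0.2 rad/s and contact force between the fingers and pot_white below 0.1 N) or (horizontal distance between blue_pot and slate below 0.03 m and z of blue_pot in the frame of slate between 0.044 and 0.052 m and angle between blue_pot's own z axis and vertical below 0.08 rad and linear speed of pot_blue below 0.02 m/s and angular speed of pot_blue below 0.2 rad/s and contact force between the fingers and pot_blue below 0.1 N))), for 0.2 s.
At the end, for the whole second after the job is handed in: Each pot stands upright (0.08 rad) on the coaster with its colour of rim, axis within 15 mm of the centre, underside on the floor (4 mm), released and at rest. Earlier, one pot stood released and at rest on the slate, within 30 mm of its centre (horizontal distance between terracotta_pot and coaster_terracotta below 0.015 m and z of terracotta_pot in the frame of coaster_terracotta between 0.05 and 0.058 m and angle between each of terracotta_pot, white_pot, blue_pot's own z axis and vertical below 0.08 rad and linear speed of each of pot_terracotta, pot_white, pot_blue below 0.02 m/s and angular speed of each of pot_terracotta, pot_white, pot_blue below 0.2 rad/s and contact force between the fingers and pot_terracotta below 0.1 N and horizontal distance between white_pot and coaster_white below 0.015 m and z of white_pot in the frame of coaster_white between 0.042 and 0.05 m and contact force between the fingers and pot_white below 0.1 N and horizontal distance between blue_pot and coaster_blue below 0.015 m and z of blue_pot in the frame of coaster_blue between 0.044 and 0.052 m and contact force between the fingers and pot_blue below 0.1 N); the robot touches nothing.
It fails at once if a pot is tipped by more than 0.5 rad (angle between any of terracotta_pot, white_pot, blue_pot's own z axis and vertical above 0.5 rad).
It fails at once if a pot is dropped or flung (faster than 0.5 m/s while no finger touches it, a fall of about 13 mm) ((linear speed of pot_terracotta above 0.5 m/s and contact force between the fingers and pot_terracotta below 0.1 N) or (linear speed of pot_white above 0.5 m/s and contact force between the fingers and pot_white below 0.1 N) or (linear speed of pot_blue above 0.5 m/s and contact force between the fingers and pot_blue below 0.1 N)).
It fails at once if the plated bowl, the pepper mill or the squeeze bottle is moved by more than 25 mm or tipped by more than 0.4 rad (distance of any of bowl, mill, squeeze from where it was at the start of the episode above 0.025 m or angle between any of bowl, mill, squeeze's own z axis and vertical above 0.4 rad).
It also fails if it takes over 106 s, if anything falls off the work surface, if the arm or the gripper's body presses on something with over 40 N, if the wrist force passes 120 N, or if a joint passes its speed limit or range.

## Working session

There is one attempt and no reset: what is moved stays moved. The work goes in short steps, each a Python script; the robot and the scene stay as the last script left them, time stands still between calls to the robot, and variables do not carry over. Pictures are saved under pics/ and viewed, and the job is handed in when it is done.

```bash
mkdir -p pics; ls
python3 - <<'E'
from bench import *
import cv2
print(read_time_s(), read_eef_pos(), read_tcp_rot(), read_finger_gap())
for c in ["side","top","wrist"]:
    im=read_camera(c); cv2.imwrite(f"pics/{c}0.png",im[:,:,::-1])
    p=camera_params(c); print(c,p["K"].tolist() if hasattr(p["K"],'tolist') else p["K"]); 
    import numpy as np
    print(np.round(np.array(p["camera_from_world"]),3).tolist())
    if c!="wrist":
        for n in ["terracotta_pot","white_pot","blue_pot","coaster_terracotta","coaster_white","coaster_blue","slate","bowl","mill","squeeze"]:
            print(n,[(np.round(d["at"],1).tolist(),round(d["confidence"],2)) for d in tip_of(c,n)])
print(read_time_s())
E
```

```text
pics
0.0 [ 0.15856685 -0.62936409  0.22604101] [ 9.92387582e-01  1.23146555e-01 -2.45233668e-04 -1.32401477e-03] 0.085313504492126
side [[403.90764534699326, 0.0, 256.9916988695668], [0.0, 403.90764534699326, 194.36084759030314], [0.0, 0.0, 1.0]]
[[-0.988, -0.157, 0.011, 0.567], [-0.119, 0.702, -0.702, 0.11], [0.102, -0.694, -0.712, 0.891], [0.0, 0.0, 0.0, 1.0]]
terracotta_pot [([319.5, 123.8], 0.93)]
white_pot [([320.0, 207.7], 0.79)]
blue_pot [([220.2, 233.8], 0.83), ([166.3, 280.2], 0.77), ([274.0, 252.4], 0.65)]
coaster_terracotta [([221.6, 246.8], 0.91)]
coaster_white [([315.4, 140.2], 0.72), ([220.9, 233.3], 0.7)]
coaster_blue [([315.7, 225.1], 0.93)]
slate [([292.7, 344.6], 0.94)]
bowl [([244.7, 171.0], 0.83)]
mill [([231.3, 204.6], 0.55)]
squeeze [([202.7, 325.6], 0.56)]
top [[420.97047605200237, 0.0, 261.9252981646854], [0.0, 420.97047605200237, 188.66576414217366], [0.0, 0.0, 1.0]]
[[-0.015, -0.999, 0.028, 0.006], [-0.995, 0.012, -0.097, 0.59], [0.096, -0.029, -0.995, 0.942], [0.0, 0.0, 0.0, 1.0]]
terracotta_pot [([397.2, 246.2], 0.87)]
white_pot [([262.6, 255.5], 0.92), ([130.6, 246.2], 0.25)]
blue_pot [([162.1, 131.3], 0.94), ([268.7, 168.9], 0.64), ([211.4, 168.9], 0.61), ([206.6, 217.8], 0.55)]
coaster_terracotta [([214.8, 172.1], 0.79), ([128.5, 243.6], 0.41)]
coaster_white [([390.2, 245.6], 0.6)]
coaster_blue [([257.6, 255.6], 0.88), ([135.5, 175.9], 0.16), ([397.7, 243.2], 0.15)]
slate [([128.6, 245.0], 0.93)]
bowl [([313.7, 173.0], 0.57)]
mill [([264.9, 171.5], 0.61)]
squeeze [([134.0, 176.8], 0.63)]
wrist [[315.9322670106671, 0.0, 258.13599227135046], [0.0, 315.9322670106671, 190.05675340731023], [0.0, 0.0, 1.0]]
[[0.245, -0.97, 0.0, -0.65], [-0.926, -0.234, 0.296, -0.04], [-0.287, -0.073, -0.955, 0.38], [0.0, 0.0, 0.0, 1.0]]
1.15
```

View pics/side0.png

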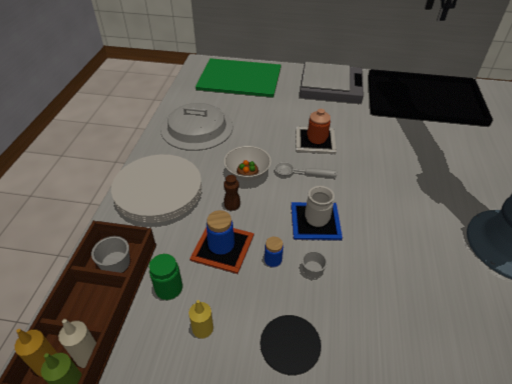

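View pics/top0.png

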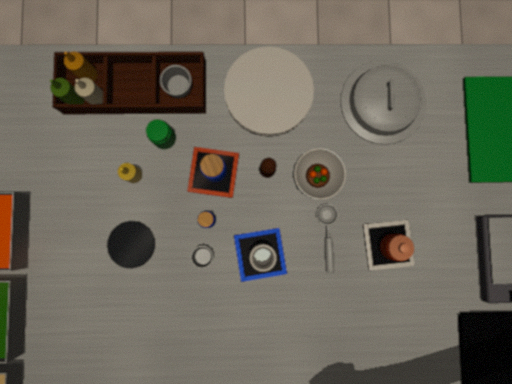

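Candidates for blue_pot (side view): the jar at (220,234) is blue with a wooden lid and stands on the terracotta coaster. The jar at (166,280) is green, so it is excluded. The jar at (274,252) is blue but smaller. The first one fits the description. I'll confirm it in a crop and measure.

```bash
cat > h.py <<'E'
from bench import *
import numpy as np, cv2
from scipy.optimize import least_squares
def P(c):
    p=camera_params(c); return np.array(p["K"]),np.array(p["camera_from_world"])
def proj(c,X):
    K,T=P(c); q=K@(T[:3,:3]@np.array(X)+T[:3,3]); return q[:2]/q[2]
def back(c,uv,z):
    K,T=P(c); R=T[:3,:3]; t=T[:3,3]; o=-R.T@t; d=R.T@np.linalg.inv(K)@np.array([uv[0],uv[1],1.])
    return o+d*(z-o[2])/d[2]
def tri(obs):
    f=lambda X: np.concatenate([proj(c,X)-np.array(uv) for c,uv in obs])
    r=least_squares(f,[.5,0,.05]); return r.x,np.abs(r.fun).max()
E
python3 - <<'E'
from h import *
s=cv2.imread("pics/side0.png"); t=cv2.imread("pics/top0.png")
a=cv2.resize(s[195:305,140:300],None,fx=4,fy=4,interpolation=cv2.INTER_CUBIC)
cv2.imwrite("pics/crop.png",a)
S=dict(terracotta_pot=(319.5,123.8),white_pot=(320,207.7),blue_pot=(220.2,233.8),coaster_terracotta=(221.6,246.8),coaster_white=(315.4,140.2),coaster_blue=(315.7,225.1),slate=(292.7,344.6),bowl=(244.7,171),mill=(231.3,204.6),squeeze=(202.7,325.6))
Tt=dict(terracotta_pot=(397.2,246.2),white_pot=(262.6,255.5),blue_pot=(211.8,168.9),coaster_terracotta=(214.8,172.1),coaster_white=(390.2,245.6),coaster_blue=(257.6,255.6),slate=(128.6,245),bowl=(313.7,173),mill=(264.9,171.5),squeeze=(134,176.8))
Z=dict(terracotta_pot=.054,white_pot=.046,blue_pot=.048)
for n in S:
    z=Z.get(n,0)
    x,e=tri([("side",S[n]),("top",Tt[n])]); print(n,np.round(x,4),round(e,1),"side@z",np.round(back("side",S[n],z)[:2],4),"top@z",np.round(back("top",Tt[n],z)[:2],4))
# coasters by colour, rim top plane
for c,im in (("side",s),("top",t)):
    h=cv2.cvtColor(im,cv2.COLOR_BGR2HSV).astype(int); H,Sa,V=h[...,0],h[...,1],h[...,2]
    M=dict(coaster_terracotta=((H<14)|(H>172))&(Sa>130)&(V>70),coaster_white=(Sa<50)&(V>165),coaster_blue=(H>108)&(H<130)&(Sa>150)&(V>60))
    for n,m in M.items():
        u,v=proj(c,[*back("top",Tt[n],0)[:2],0.005]); yy,xx=np.mgrid[:384,:512]
        m=m&(abs(xx-u)<36)&(abs(yy-v)<32)
        nl,L,st,ce=cv2.connectedComponentsWithStats(m.astype(np.uint8),connectivity=8)
        k=1+np.argmax(st[1:,4]); ys,xs=np.nonzero(L==k)
        pts=np.array([back(c,(a,b),.009)[:2] for a,b in zip(xs,ys)],np.float32)
        r=cv2.minAreaRect(pts*1000); print(c,n,np.round(r[0],1),np.round(r[1],1),round(r[2],1),len(xs))
    if c=="top": d=(V<60)&(Sa<120)
    else: d=(V<60)&(Sa<120)
    nl,L,st,ce=cv2.connectedComponentsWithStats(d.astype(np.uint8)); u,v=map(int,proj(c,[*back("top",Tt["slate"],0)[:2],.006])); ys,xs=np.nonzero(L==L[v,u])
    pts=np.array([back(c,(a,b),.006)[:2] for a,b in zip(xs,ys)],np.float32); r=cv2.minAreaRect(pts*1000);print(c,"slate",r)
E
```

```text
terracotta_pot [ 0.4522 -0.3013  0.0551] 1.1 side@z [ 0.4492 -0.3029] top@z [ 0.4541 -0.3017]
white_pot [ 0.4347 -0.0007  0.0404] 1.4 side@z [0.432  0.0044] top@z [ 0.4381 -0.0006]
blue_pot [0.635  0.1119 0.0435] 0.1 side@z [0.6342 0.1155] top@z [0.634  0.1115]
coaster_terracotta [ 0.6347  0.1092 -0.0049] 0.3 side@z [0.6343 0.1128] top@z [0.6333 0.1087]
coaster_white [ 0.4534 -0.3056 -0.0052] 0.1 side@z [ 0.4541 -0.2988] top@z [ 0.4534 -0.3039]
coaster_blue [ 0.4349  0.0097 -0.0083] 0.1 side@z [0.4356 0.0169] top@z [0.4353 0.0098]
slate [0.4624 0.3078 0.0045] 1.1 side@z [0.4608 0.3057] top@z [0.4647 0.3092]
bowl [ 0.6267 -0.1255  0.0107] 0.2 side@z [ 0.6285 -0.1371] top@z [ 0.6284 -0.1271]
mill [ 0.6353 -0.01    0.0041] 1.1 side@z [ 0.6388 -0.0139] top@z [ 0.6334 -0.0104]
squeeze [0.6267 0.2983 0.0037] 1.2 side@z [0.6293 0.2966] top@z [0.6242 0.299 ]
side coaster_terracotta [631.5 116.9] [110.2 108.1] 81.5 676Traceback (most recent call last):
  File "<stdin>", line 19, in <module>
    return _wrapfunc(a, 'argmax', axis=axis, out=out, **kwds)
    return bound(*args, **kwds)
ValueError: attempt to get argmax of an empty sequence
```

View pics/crop.png

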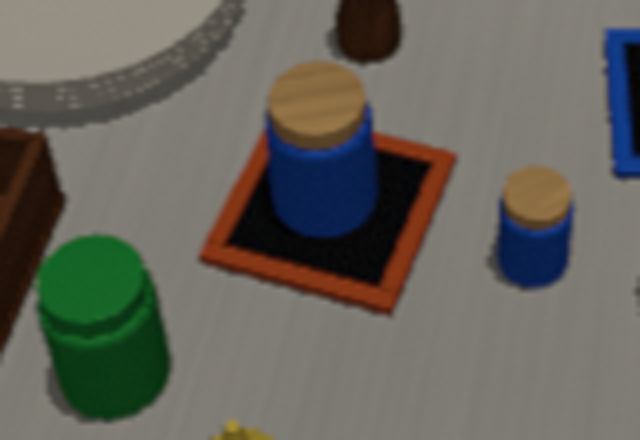

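The crop shows the target: a large blue jar on the terracotta-rimmed coaster (side ≈ (220,234)). The small blue jar and the green one are decoys. Next I'll finish the colour fit.

```bash
cat > fit.py <<'E'
from h import *
G=dict(coaster_terracotta=(.634,.111),coaster_white=(.4535,-.302),coaster_blue=(.435,.012),slate=(.463,.308))
def fit(c,im,want=None):
    h=cv2.cvtColor(im,cv2.COLOR_BGR2HSV).astype(int); H,Sa,V=h[...,0],h[...,1],h[...,2]
    M=dict(coaster_terracotta=((H<14)|(H>172))&(Sa>130)&(V>70),coaster_white=(Sa<50)&(V>150),coaster_blue=(H>108)&(H<130)&(Sa>150)&(V>60),slate=V<60)
    yy,xx=np.mgrid[:384,:512]; out={}
    for n,m in M.items():
        if want and n not in want: continue
        z=.006 if n=="slate" else .009
        # window: within 75 mm of guess on plane
        K,T=P(c); R=T[:3,:3];o=-R.T@T[:3,3]
        d=np.stack([xx,yy,np.ones_like(xx)],-1)@(R.T@np.linalg.inv(K)).T
        w=o+d*((z-o[2])/d[...,2])[...,None]
        m=m&(np.hypot(w[...,0]-G[n][0],w[...,1]-G[n][1])<.085)
        nl,L,st,ce=cv2.connectedComponentsWithStats(m.astype(np.uint8),connectivity=8)
        if nl<2: print(c,n,"none");continue
        k=1+np.argmax(st[1:,4]); p=w[L==k][:,:2].astype(np.float32)*1000
        r=cv2.minAreaRect(p); print(c,n,np.round(r[0],1),np.round(r[1],1),round(r[2],1),st[k,4]); out[n]=r
    return out
E
python3 - <<'E'
from fit import *
for c in("side","top"): fit(c,cv2.imread(f"pics/{c}0.png"))
t=cv2.imread("pics/top0.png"); 
for u,v in((390,225),(368,248)): print(t[v-3:v+4,u].tolist())
E
```

```text
side coaster_terracotta [631.5 116.9] [110.2 108.1] 81.5 676
side coaster_white [ 451.6 -245.8] [30.1  4.3] 9.8 15
side coaster_blue [437.9   9.9] [106.6 109. ] 8.8 563
side slate [466.2 307. ] [108.2 107.4] 49.4 2832
top coaster_terracotta [632.7 112.5] [107.1 107.6] 81.0 757
top coaster_white [ 456.3 -297.5] [106.4 104. ] 5.0 403
top coaster_blue [439.2   4.5] [106.  105.2] 8.7 739
top slate [466.9 302.9] [105.9 105.3] 26.8 1711
[[126, 140, 151], [134, 151, 161], [130, 147, 158], [105, 119, 129], [61, 67, 72], [19, 25, 22], [10, 11, 11]]
[[145, 159, 169], [148, 166, 177], [143, 161, 170], [143, 161, 173], [138, 158, 167], [142, 159, 168], [141, 156, 165]]
```

```bash
cat >> h.py <<'E'
D=[1,0,0,0]
def see(n,cam="wrist"):
    im=read_camera(cam); return im,[(np.array(d["at"]),d["confidence"]) for d in tip_of(cam,n)]
E
python3 - <<'E'
from fit import *
for p in [(.634,.113),(.466,.305),(.438,.002),(.452,-.302),(.632,.115)]:
  for z in(.05,.2):
    q=inverse_kinematics([*p,z],D); print(p,z,None if q is None else np.round(q,2))
move_ptp([.634-.0,.113,.22],D)
print(read_eef_pos(),read_time_s())
im,r=see("blue_pot"); cv2.imwrite("pics/w1.png",im[:,:,::-1]); print(r)
for a,c in r: print(np.round(back("wrist",a,.048),4),c)
im,r=see("coaster_terracotta"); 
for a,c in r: print(np.round(back("wrist",a,0),4),c)
fit("wrist",im[:,:,::-1],["coaster_terracotta"])
E
```

```text
(0.634, 0.113) 0.05 [ 0.24  0.66 -0.63  1.7   0.47  0.93 -2.15]
(0.634, 0.113) 0.2 [ 0.38  0.53 -0.83  1.61  0.41  1.19 -2.11]
(0.466, 0.305) 0.05 [-0.02  0.57 -0.77  1.92  0.52  0.86 -2.63]
(0.466, 0.305) 0.2 [ 0.25  0.46 -1.12  1.81  0.45  1.15 -2.58]
(0.438, 0.002) 0.05 [ 0.49  0.32 -0.64  2.2   0.29  0.71 -1.92]
(0.438, 0.002) 0.2 [ 0.61  0.05 -0.71  2.08  0.04  1.02 -1.69]
(0.452, -0.302) 0.05 [ 0.64  0.42 -0.15  1.97  0.09  0.75 -1.13]
(0.452, -0.302) 0.2 [ 0.66  0.22 -0.17  1.88  0.04  1.05 -1.09]
(0.632, 0.115) 0.05 [ 0.23  0.66 -0.63  1.71  0.47  0.93 -2.16]
(0.632, 0.115) 0.2 [ 0.38  0.53 -0.83  1.61  0.41  1.19 -2.11]
[0.63433617 0.11148114 0.21977433] 4.2417
[(array([139.2,  87.2]), 0.93), (array([244.3, 256.6]), 0.68)]
[0.7131 0.2257 0.048 ] 0.93
[0.5306 0.1274 0.048 ] 0.68
wrist coaster_terracotta [630.4 113.6] [106.7 107.6] 81.5 2656
```

View pics/w1.png

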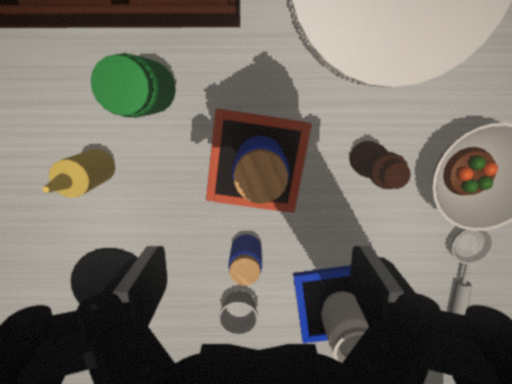

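The wrist view shows the blue lid at about (261,177) on the terracotta-rimmed coaster, well clear of the mill (385,165). The wrist coaster fit agrees within 3 mm with the average of the other two. Now I'll grasp the blue pot and park it on the slate.

Run:
```python
from fit import *
p=back("wrist",(261.5,177),.09); print(np.round(p,4))
x=(p[0]+.634)/2; y=(p[1]+.113)/2; print(x,y)
assert abs(p[0]-.634)<.008 and abs(p[1]-.113)<.008
movel([x,y,.05],D,speed=.15); print(read_ft_force())
print(read_eef_pos())
move_gripper(.045,30); print(read_finger_gap(),read_eef_pos(),read_ft_force(),read_time_s())
movel([x,y,.2],D,speed=.15)
im=read_camera("side"); cv2.imwrite("pics/s1.png",im[:,:,::-1]); print(read_finger_gap())
```

```text
[0.6347 0.1091 0.09  ]
0.6343734090388068 0.11103215441290606
[0.26594975 0.13879606 1.01189358]
[0.63547766 0.11152634 0.05134715]
0.05433863611437435 [0.63510517 0.11075953 0.05129317] [-1.38746179 -0.45856927  5.79805528] 6.125
0.05444195241591811
```

View pics/s1.png

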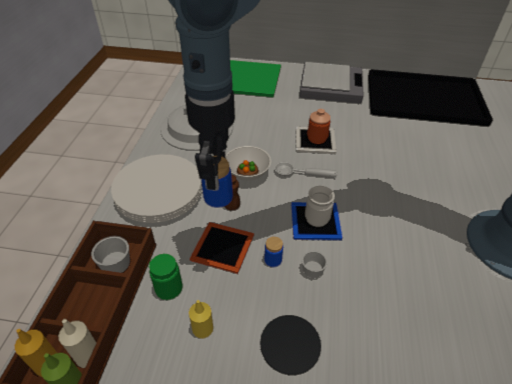

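The blue pot is held (side (215,185)) and the terracotta coaster is now empty at (222,247). I'll carry the pot to the slate and lower it with a force check.

```bash
cat >> h.py <<'E'
def setdown(xy,zg,hover=.2,retreat=.2):
    """carry to xy at hover, lower until contact around TCP height zg, release, retreat"""
    movel([*xy,hover],D,speed=.2); 
    movel([*xy,zg+.006],D,speed=.1); pause(.2)
    f0=read_ft_force()[2]; z=zg+.006
    while z>zg-.006:
        z-=.001; movel([*xy,z],D,speed=.02); f=read_ft_force()[2]
        if f-f0>4: break
    print("contact z cmd",z,"act",read_eef_pos(),"df",f-f0)
    pause(.2); move_gripper(.085); pause(.1); print("gap",read_finger_gap(),read_ft_force())
    movel([*xy,retreat],D,speed=.2); print("t",read_time_s())
E
python3 - <<'E'
from fit import *
c=fit("side",read_camera("side")[:,:,::-1],["coaster_terracotta"])
c=fit("top",read_camera("top")[:,:,::-1],["coaster_terracotta"])
print(read_ft_force())
setdown((.4665,.3045),.0513)
w=read_camera("wrist"); cv2.imwrite("pics/w2.png",w[:,:,::-1]); fit("wrist",w[:,:,::-1],["slate"])
cv2.imwrite("pics/s2.png",read_camera("side")[:,:,::-1])
print([ (a,c,back("side",a,.048)) for a,c in see("blue_pot","side")[1]], read_time_s())
E
```

```text
side coaster_terracotta [631.6 117.3] [111.5 107.9] 81.2 771
top coaster_terracotta none
[ 0.82980996 -0.02166767 -2.43747305]
contact z cmd 0.05029999999999999 act [0.4667858  0.30469582 0.05131791] df 8.478884766735352
gap 0.08482704170593476 [ 0.36548126 -0.22545943  0.37247363]
t 14.0
wrist slate [467.5 302.8] [108.  101.9] 88.5 4375
[(array([290.5, 330.6]), 0.98, array([0.46832665, 0.30371158, 0.048     ])), (array([271.7, 247.9]), 0.97, array([0.52343743, 0.13398199, 0.048     ])), (array([166.4, 276. ]), 0.78, array([0.71239159, 0.23287393, 0.048     ]))] 14.2
```

View pics/s2.png

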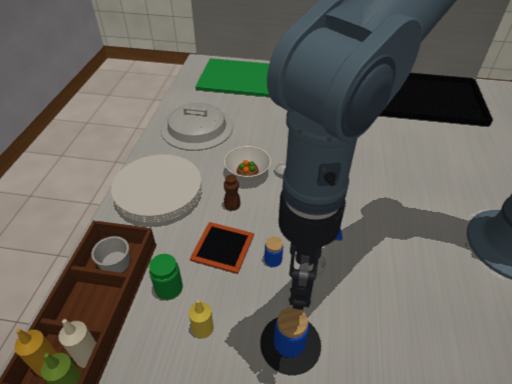

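View pics/w2.png

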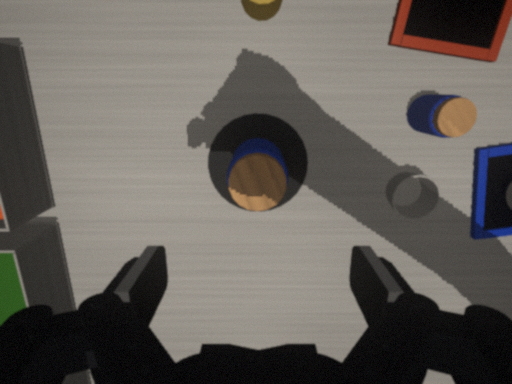

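The blue pot stands centred on the slate (side (290,331), wrist lid (257,180)), released. Next is the terracotta pot.

Run:
```python
from fit import *
move_ptp([.452,-.302,.22],D)
im,r=see("terracotta_pot"); cv2.imwrite("pics/w3.png",im[:,:,::-1])
for a,c in r: print(a,np.round(back("wrist",a,.054),4),c)
G["coaster_white"]=(.456,-.299)
im,r=see("coaster_white")
for a,c in r: print("cw",a,np.round(back("wrist",a,0),4),c)
fit("wrist",im[:,:,::-1],["coaster_white"]); fit("top",cv2.imread("pics/top0.png"),["coaster_white"])
print(read_time_s(),read_eef_pos())
```

```text
wrist coaster_white [ 434.  -356.8] [46.4 88. ] 73.5 1711
top coaster_white [ 456.3 -297.5] [106.4 104. ] 5.0 403
16.575 [ 0.45256605 -0.30104147  0.22000608]
```

View pics/w3.png

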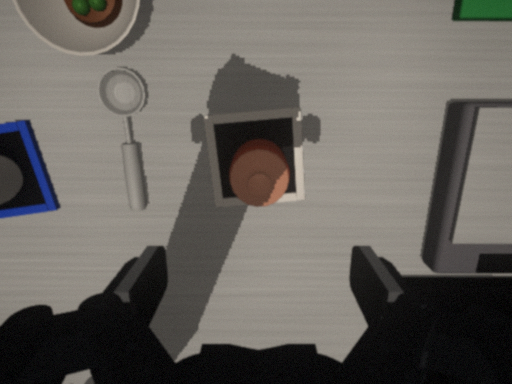

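Run:
```python
from fit import *
k=back("wrist",(261,183),.102); b=back("wrist",(260,172),.09); print("knob",k,"lid disc",b)
c=np.array([back("wrist",u,.009)[:2] for u in((205,115),(302,108),(304,200),(216,207))]); print(np.round(c,3).tolist(),c.mean(0))
x=(k[0]+.452)/2; y=(k[1]-.302)/2; print(x,y)
assert abs(k[0]-.452)<.01 and abs(k[1]+.302)<.008
movel([x,y,.054],D,speed=.15); print(read_ft_force(),read_eef_pos())
move_gripper(.045,30); print(read_finger_gap(),read_eef_pos(),read_ft_force())
movel([x,y,.2],D,speed=.15)
print(read_finger_gap(),read_ft_force(),read_time_s())
cv2.imwrite("pics/t3.png",read_camera("top")[:,:,::-1]); cv2.imwrite("pics/s3.png",read_camera("side")[:,:,::-1])
```

```text
knob [ 0.45094786 -0.3036793   0.102     ] lid disc [ 0.45785493 -0.30284911  0.09      ]
[[0.503, -0.242], [0.51, -0.349], [0.403, -0.356], [0.394, -0.25]] [ 0.45254287 -0.29958408]
0.45147393239265365 -0.30283964816156955
[ 0.31498607  0.00740795 -0.12984496] [ 0.45243297 -0.30330716  0.05500473]
0.05751594502930819 [ 0.45246357 -0.30280116  0.05519959] [-0.7816315   1.9248019   6.66097374]
0.05753432245113561 [-0.0516954   0.94335552 -3.02127491] 19.3333
```

View pics/s3.png

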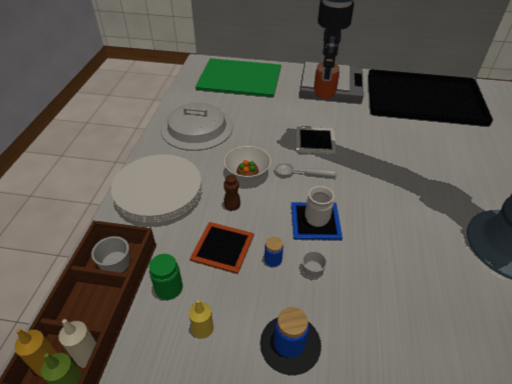

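The terracotta pot is held and the blue pot stands on the slate. I'll place the terracotta pot on its coaster.

Run:
```python
from fit import *
setdown((.6312,.1145),.0552,retreat=.22)
w=read_camera("wrist"); cv2.imwrite("pics/w4.png",w[:,:,::-1])
move_ptp([.438,.002,.22],D)
im,r=see("white_pot"); cv2.imwrite("pics/w5.png",im[:,:,::-1])
for a,c in r: print(a,np.round(back("wrist",a,.046),4),c)
fit("wrist",im[:,:,::-1],["coaster_blue"])
print(read_time_s())
```

```text
contact z cmd 0.05419999999999999 act [0.63193739 0.11465622 0.05535368] df 8.344433879910067
gap 0.08499845396693548 [ 0.01697534  0.46130077 -0.04026479]
t 27.0167
[259.8 173.8] [0.4325 0.0016 0.046 ] 0.72
wrist coaster_blue [437.1   5.9] [106.  105.4] 8.7 1981
28.0583
```

View pics/w4.png

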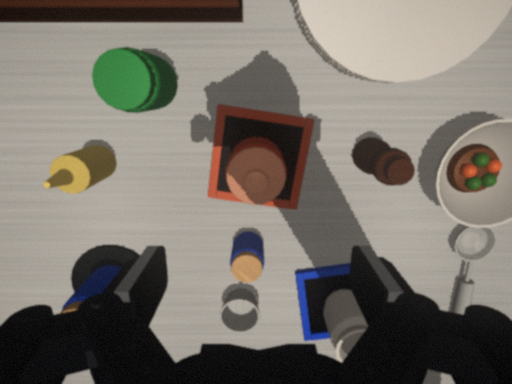

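View pics/w5.png

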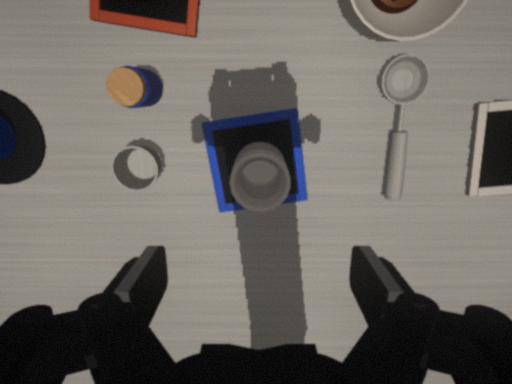

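The terracotta pot is on its coaster (wrist (256,172)). The white pot's rim is at (260,179) on the blue coaster. Next I'll measure the empty white coaster, then grasp the white pot.

Run:
```python
from fit import *
# empty white coaster: black floor
for c,f in(("top","pics/t3.png"),("side","pics/s3.png")):
    v=cv2.imread(f).max(2); u=proj(c,[.455,-.299,.006]).astype(int)
    _,L=cv2.connectedComponents((v<70).astype(np.uint8)); ys,xs=np.nonzero(L==L[u[1],u[0]])
    p=np.array([back(c,q,.006)[:2] for q in zip(xs,ys)],np.float32)*1000; print(c,v[u[1],u[0]],cv2.minAreaRect(p))
k=back("wrist",(260,179),.086); print(k)
x=(k[0]+.4345)/2; y=(k[1]+.0015)/2; print(x,y)
assert abs(k[0]-.435)<.01 and abs(k[1]-.001)<.008
movel([x,y,.046],D,speed=.15); print(read_ft_force(),read_eef_pos())
move_gripper(.045,30); print(read_finger_gap(),read_eef_pos(),read_ft_force())
movel([x,y,.2],D,speed=.15)
print(read_finger_gap(),read_ft_force(),read_time_s())
cv2.imwrite("pics/s5.png",read_camera("side")[:,:,::-1])
```

```text
Traceback (most recent call last):
  File "h.py", line 9, in back
    K,T=P(c); R=T[:3,:3]; t=T[:3,3]; o=-R.T@t; d=R.T@np.linalg.inv(K)@np.array([uv[0],uv[1],1.])
        ~^^^
  File "h.py", line 5, in P
    p=camera_params(c); return np.array(p["K"]),np.array(p["camera_from_world"])
ValueError: time passes only in moves, steps and waits
```

```bash
python3 - <<'E'
s=open("h.py").read()
s=s.replace('''def P(c):
''','''_c={}
def P(c):
    if c!="wrist":
        if c not in _c:
            p=camera_params(c); _c[c]=(np.array(p["K"]),np.array(p["camera_from_world"]))
        return _c[c]
''')
open("h.py","w").write(s)
E
python3 - <<'E'
from fit import *
for c,f in(("top","pics/t3.png"),("side","pics/s3.png")):
    v=cv2.imread(f).max(2); u=proj(c,[.455,-.299,.006]).astype(int)
    _,L=cv2.connectedComponents((v<70).astype(np.uint8)); ys,xs=np.nonzero(L==L[u[1],u[0]])
    p=np.array([back(c,q,.006)[:2] for q in zip(xs,ys)],np.float32)*1000; print(c,v[u[1],u[0]],cv2.minAreaRect(p))
k=back("wrist",(260,179),.086); print(k)
x=(k[0]+.4345)/2; y=(k[1]+.0015)/2; print(x,y)
assert abs(k[0]-.435)<.01 and abs(k[1]-.001)<.008
movel([x,y,.046],D,speed=.15); print(read_ft_force(),read_eef_pos())
move_gripper(.045,30); print(read_finger_gap(),read_eef_pos(),read_ft_force())
movel([x,y,.2],D,speed=.15)
print(read_finger_gap(),read_ft_force(),read_time_s())
cv2.imwrite("pics/s5.png",read_camera("side")[:,:,::-1])
E
```

```text
top 6 ((332.962158203125, -418.95416259765625), (344.2617492675781, 385.2917785644531), 88.5777587890625)
side 5 ((454.6399230957031, -297.54412841796875), (86.85576629638672, 86.6964340209961), 4.743318557739258)
[0.43766    0.00161461 0.086     ]
0.43608000039490896 0.0015573031907690933
[ 0.7060847  -0.88865682  0.11213693] [0.43693588 0.00172532 0.04664395]
0.05590511135898739 [0.43683486 0.00126748 0.04692189] [-0.41036974 -0.60871769  6.42710513]
0.05602357510177156 [-0.33956672 -1.27106973 -2.64087413] 30.925
```

View pics/s5.png

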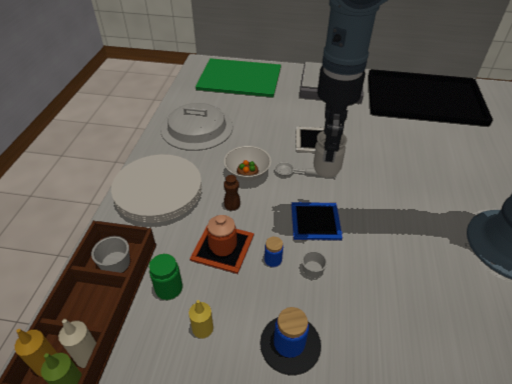

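The white pot is held and the terracotta pot stands on its coaster. White coaster estimates: side (454.6,-297.5), wrist (452.5,-299.6), top (456.3,-297.5) mm, so I'll place at (454.3,-298.5).

Run:
```python
from fit import *
setdown((.4543,-.2985),.0468,retreat=.22)
w=read_camera("wrist"); cv2.imwrite("pics/w6.png",w[:,:,::-1])
move_ptp([.4665,.3045,.22],D)
im,r=see("blue_pot"); cv2.imwrite("pics/w7.png",im[:,:,::-1])
for a,c in r: print(a,np.round(back("wrist",a,.048),4),c)
fit("side",read_camera("side")[:,:,::-1],["coaster_blue"])
print(read_time_s())
```

```text
contact z cmd 0.045799999999999993 act [ 0.45450697 -0.29863691  0.04695836] df 7.506912037410302
gap 0.08516247343330981 [-0.37483891  0.62729344  0.17864966]
t 37.9333
[428.8 115.6] [0.5191 0.1343 0.048 ] 0.9
side coaster_blue [402.3  36. ] [43.6 46. ] 9.5 156
40.2917
```

View pics/w6.png

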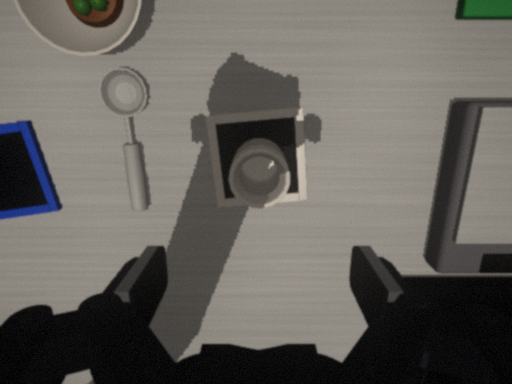

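View pics/w7.png

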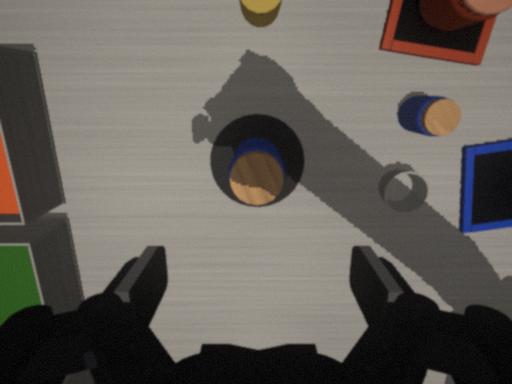

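The white pot is on the white coaster. The blue pot on the slate is at lid (257,178), so I'll grasp it where I released it and move it to the blue coaster.

Run:
```python
from fit import *
k=back("wrist",(257,178),.09); print(k)
assert abs(k[0]-.4665)<.008 and abs(k[1]-.3045)<.008
x,y=.4667,.3047
movel([x,y,.050],D,speed=.15); print(read_ft_force())
move_gripper(.045,30); print(read_finger_gap(),read_eef_pos())
movel([x,y,.2],D,speed=.15); print(read_finger_gap(),read_ft_force())
fit("side",read_camera("side")[:,:,::-1],["coaster_blue"])
setdown((.438,.0065),.0513,retreat=.22)
cv2.imwrite("pics/w8.png",read_camera("wrist")[:,:,::-1])
move_ptp([.3,-.55,.25],D)
for c in("side","top"): cv2.imwrite(f"pics/{c}9.png",read_camera(c)[:,:,::-1])
Z=dict(terracotta_pot=.054,white_pot=.046,blue_pot=.048)
for n in Z:
  for c in("side","top"):
    for a,f in see(n,c)[1]: print(n,c,a,np.round(back(c,a,Z[n])[:2],4),f)
for c in("side","top"): fit(c,cv2.imread(f"pics/{c}9.png"))
print(read_time_s())
```

```text
[0.46701569 0.30410776 0.09      ]
[-0.23984299 -0.65849661  1.5682406 ]
0.05479109736475162 [0.4673683  0.30492371 0.05120287]
0.05497717225249559 [ 0.63529709 -0.64958937 -2.39326299]
side coaster_blue [385.9  41.1] [13.1 33. ] 0.7 49
contact z cmd 0.05029999999999999 act [0.43818409 0.00648925 0.05117938] df 9.109861175204394
gap 0.08507063553766672 [ 0.42259745 -0.25588224  0.47647639]
t 50.0583
terracotta_pot side [221.  231.5] [0.6325 0.1139] 0.73
terracotta_pot side [204.2 330.7] [0.6132 0.3306] 0.4
terracotta_pot top [210.2 171.4] [0.6275 0.1146] 0.59
white_pot side [319.3 125.1] [ 0.449  -0.3081] 0.93
white_pot side [247.9 172. ] [ 0.6106 -0.0848] 0.17
white_pot top [393.2 245.1] [ 0.4564 -0.2955] 0.94
white_pot top [257.6 253.8] [0.442  0.0105] 0.25
white_pot top [314.  176.2] [ 0.6149 -0.1205] 0.22
blue_pot side [271.8 247.6] [0.5233 0.1332] 0.86
blue_pot side [169.5 280.6] [0.7035 0.2417] 0.74
blue_pot side [314.8 205.6] [0.4439 0.0019] 0.71
blue_pot top [163.2 132.2] [0.7195 0.2214] 0.8
blue_pot top [207.3 218.3] [0.5226 0.1219] 0.79
blue_pot top [259.5 253.8] [0.4421 0.0063] 0.56
side coaster_terracotta [631.1 114.3] [115.6 108. ] 81.3 1125
side coaster_white [ 505.  -291.5] [ 2.9 69. ] 5.0 18
side coaster_blue [438.8   3.8] [106.4 121.2] 8.6 1083
side slate [466.2 307. ] [108.2 107.4] 49.4 2832
top coaster_terracotta [632.9 112.4] [107.  107.7] 81.4 1323
top coaster_white [ 456.6 -298.3] [106.6 106.3] 5.2 433
top coaster_blue [439.1   4.6] [105.4 105.3] 8.3 740
top slate [467.3 302. ] [105.7 105.5] 0.5 1710
52.875
```

View pics/side9.png

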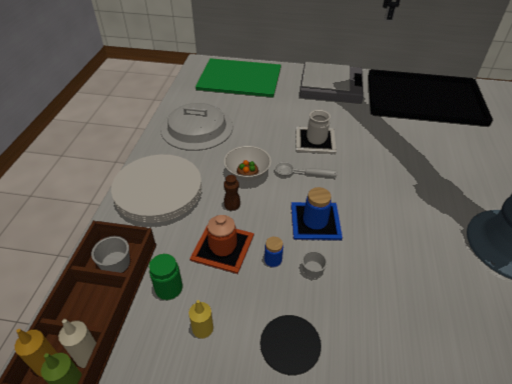

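View pics/top9.png

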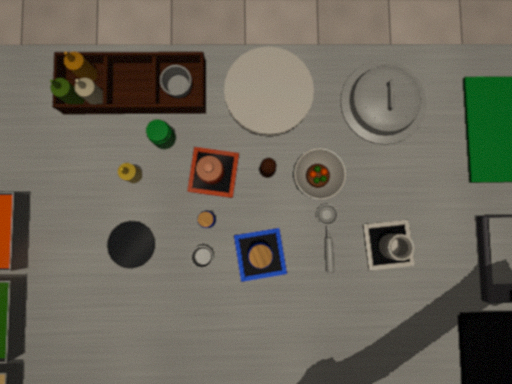

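View pics/w8.png

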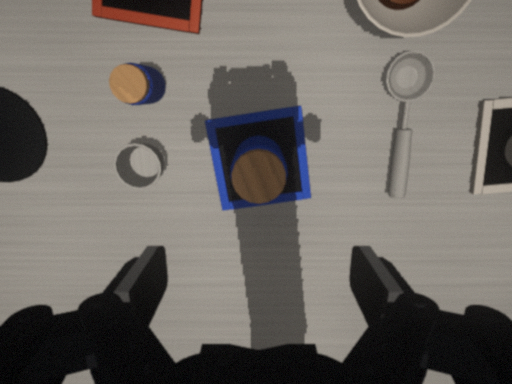

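All three pots stand on their coasters, and the bystanders look unmoved. The side network put white_pot about 10 mm off in y, so I'll check that with rim geometry before handing in.

Run:
```python
from h import *
a=cv2.imread("pics/side9.png")[95:160,280:360]; b=cv2.imread("pics/top9.png")[210:280,355:425]
for q in ("side","top"):
    cv2.imwrite(f"pics/z_{q}.png",cv2.resize(a if q=="side" else b,None,fx=6,fy=6,interpolation=cv2.INTER_CUBIC))
X=[.4545,-.2985,.006]
for c in("side","top"):
    print(c,"expected rim centre",proj(c,[X[0],X[1],.086]),"foot",proj(c,X), "px/mm", np.linalg.norm(proj(c,[X[0],X[1]+.01,.086])-proj(c,[X[0],X[1],.086]))/10)
```

```text
side expected rim centre [318.88025262 114.70279444] foot [315.4815615  138.56025265] px/mm 0.21283936557427766
top expected rim centre [400.87278328 246.62568884] foot [388.74158701 245.25309391] px/mm 0.45843835281757456
```

View pics/z_side.png

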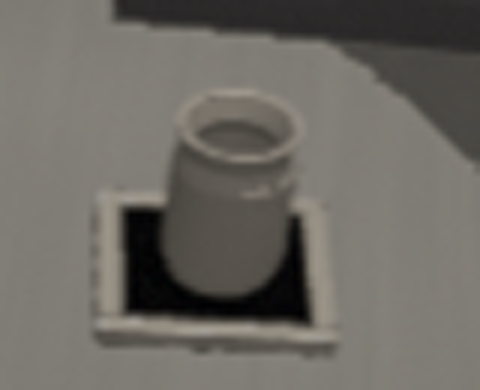

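View pics/z_top.png

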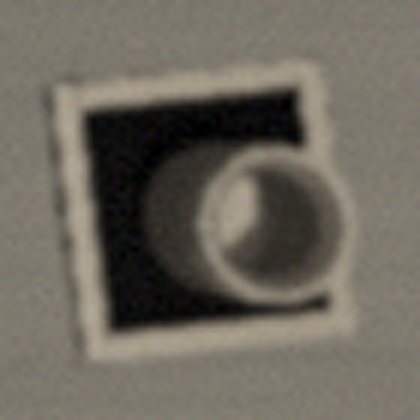

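The measured rim centres, top (401.2,247.2) and side (320,115.8), match the expected (400.9,246.6) and (318.9,114.7), so the white pot is centred to within a few mm. Handing in.

Run:
```python
from bench import *
print(read_joint_vel(), read_finger_gap()); print(sign_off(), read_time_s())
```

```text
[-2.04430610e-03 -1.92034485e-03 -2.96762572e-04 -9.06723255e-04
  2.46556542e-06 -1.23773308e-03 -4.05537209e-04] 0.08502758781313825
the job is handed in; nothing more can be done
the job is handed in; nothing more can be done
```

The job is handed in, and my last checks showed every pot upright on the coaster with its rim colour. I parked the blue pot on the slate, then moved terracotta to the terracotta coaster, white to white, and blue from the slate to blue. Each pot was lowered until contact was felt (about 8 N), then released. The last clock reading was 52.9 s, shortly before hand-in.

- **Pot positions:** the pots are within about 6 mm of their coaster centres (limit 15 mm). The pictures show the bowl, mill and squeeze bottle unmoved, and the arm was parked clear.
- **Disagreements:** the side and top cameras differ by about 3–5 mm in y, so I averaged them with the wrist camera. The side network put the white pot about 10 mm off in y. Its rim, measured in the enlarged pictures, was about 1 px from where it should be in both views, so I trusted the rim.
- **Failed measurements:** the colour fit of the white coaster failed in the side and wrist views. I used its black floor and its corners instead.
- **Look-alikes:** the networks also reported the small blue jar and the green jar as the blue pot. I left both alone.

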